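# Unlock, set and lock a bench slide beside its guard plate

### The job

Loosen the wing screw that locks the bench slide by about a quarter turn, counter-clockwise seen from above. Then turn the handwheel by its peg until the carriage's pointer stands exactly opposite the pointer of the index tab on the scale bar, and turn the wing screw clockwise fully home again. Do not drive the slide while the screw is tight, do not lean on the upright guard plate that the wings pass closely, and leave the index tab and the loose things round the slide where they are.

Things in the scene. Friction and masses are not known exactly. Their poses are not given: they have to be found in the camera images.
- bench_slide: Fixture fixed to the table: grey base plate 120 x 340 x 14 mm, origin at the centre of its underside; x away from the robot, long y axis to the left, z up (yaw varies). In its frame (mm): lock's clamp block (60 x 46, top z 42) at y -115; white gearbox under the handwheel (64 x 58, top z 52) at y 118; carriage on rods between; aluminium scale bar along the front (x -56 to -46, top z 22).
- guard: Fixed upright aluminium plate behind the wing screw, 4 mm thick (x), 130 wide (y), 78 high; origin at the centre of its lower edge, 14 mm above the table (top at 92 mm). Its front face is 46 mm behind the screw's axis, parallel to the base's y axis: the wing tips pass it with 8 mm to spare. Over 6 N counts as leaning on it.
- lock_axis (a point): Fixed point on the upright axis of the steel wing screw, half-way up its wings, 65 mm above the table. Two opposite wings reach 38 mm from the axis, each 7 mm thick; the hub has a radius of 11 mm; from 14 mm out the wing is flat-sided from 55 to 79 mm above the table. Only the guard and the block below (top 42 mm) stand within 50 mm.
- lock_screw (a joint): Turn of the wing screw, rad: 0 is fully home (tight, a firm stop), wings along the base's y axis, parallel to the guard; grows counter-clockwise seen from above (loosening) to a stop at 1.75; at 1.57 one wing points at the guard, the other to the front. Starts at 0 to 0.06. Stays where it is left; turning takes about 0.07 N m.
- wheel_axis (a point): Point on the upright axis of the handwheel, at the peg's grip height, 86 mm above the table (does not move). The wheel is a dark steel disc of radius 42 mm with its rim's top 67 mm above the table.
- peg_mid (a point): Half-way up the grip of the handwheel's black peg: an upright, freely spinning cylinder, 12 mm in diameter and 32 mm tall (68 to 100 mm above the table), 32 mm off the wheel's axis. This point is 86 mm above the table.
- handwheel (a joint): Turn of the handwheel, rad, growing clockwise seen from above. One turn clockwise moves the carriage 25.1 mm (4.0 mm a rad) along the base's +y, to the left. Stays where it is left; needs about 2 N at the peg.
- carriage (a joint): Position of the aluminium carriage (66 x 52 mm, carrying a specimen chuck whose top is 64 mm above the table), m, growing along the base's +y. It is driven by the handwheel only.
- pointer_tip (a point): Tip of the carriage's pointer, a 3 mm wide steel tongue that points to the front (-x of the base), 30 mm above the table; its axes are parallel to the base's.
- index_tip (a point): Tip of the pointer of the index tab, a small dark steel block (14 x 12 x 10 mm) sitting on the scale bar; its 3 mm wide tongue points backward, 30 mm above the table. It starts 12 to 32 mm to the left of the carriage's pointer. When set, both tongues stand tip to tip, at the same y of the base.
- spare_chuck: Loose specimen chuck, 29 x 37 x 28 mm, standing behind the slide; origin at the centre of its underside.
- small_dish: Loose small Petri dish, 55 mm across and 12 mm high, behind the slide; origin at the centre of its underside.
- black_tweezers: Loose black tweezers, 126 mm long, lying in front of the slide; origin at the centre of the underside.

How it is judged:
On the way, in this order (a step that is already met when the one before it is completed fails the run):
1. the wing screw is loosened by at least 1.2 rad (value of joint lock_screw above 1.2 rad), for 0.2 s.
2. with the screw still loose (over 0.8 rad), the carriage's pointer stands within 3 mm of the index pointer along the scale, at rest (y of index_tip in the frame of pointer_tip between -0.003 and 0.003 m and value of joint lock_screw above 0.8 rad and velocity of joint carriage between -0.003 and 0.003 m/s), for 0.3 s.
At the end, for the whole second after the job is handed in: The wing screw is home again (within 0.12 rad of its stop), the carriage is at rest and its pointer is within 3 mm of the index pointer along the scale (y of index_tip in the frame of pointer_tip between -0.003 and 0.003 m and value of joint lock_screw below 0.12 rad and velocity of joint carriage between -0.003 and 0.003 m/s); the robot touches nothing.
It fails at once if the slide is driven (over 5 mm/s) while the wing screw is tight (under 0.6 rad) (value of joint lock_screw below 0.6 rad and (velocity of joint carriage above 0.005 m/s or velocity of joint carriage below -0.005 m/s)).
It fails at once if the guard plate is pressed with more than 6 N (contact force between anything else and guard above 6 N).
It fails at once if the index tab is shifted by more than 2 mm (distance of index_tip from where it was at the start of the episode above 0.002 m).
It fails at once if a loose bystander is shifted by more than 20 mm (distance of any of spare_chuck, small_dish, black_tweezers from where it was at the start of the episode above 0.02 m).
It also fails if it takes over 72 s, if anything falls off the work surface, if the arm or the gripper's body presses on something with over 40 N, if the wrist force passes 120 N, or if a joint passes its speed limit or range.

### The arm

A 6-joint arm with a two-finger parallel gripper is mounted at the origin on a cart in front of the work surface, level with it; the furniture and walls round the work are solid. World frame = base frame: x ahead of the robot, y to its left, z up, the work surface at z = 0. Lengths are in m, angles in rad, forces in N, time in s.
With the tool pointing down it reaches from about 0.325 to 0.925 m from the base axis. Payload 3.1 kg.
Tool frame: the origin (TCP) lies between the finger pads; the fingertips stand 25 mm ahead of it and the grasp point (between the pads) lies 6 mm ahead of it (finger_overhang is the z of the fingertips in the tool frame, in m); z points along the fingers, y is the line along which they close (so a half turn about z gives the same grasp; the last joint's range is limited). The gripper opens to 85 mm and grips with 20 to 120 N. Pads are 22 mm wide; open, the fingers measure 114 mm over their backs; the gripper's body (76 mm by 85 mm) begins 54 mm behind the grasp point. The pads swing forward as they close: fully open they stand 13 mm farther back than shut.
Start: joints at [-1.379, 0.217, 1.613, -0, 1.311, -0.112], TCP at [0.187, -0.596, 0.256] pointing down, gripper open.
Joint ranges: [-2.75, 2.75], [-0.78, 2.1], [0.31, 2.55], [-1.13, 4.27], [0.13, 2.63], [-2.58, 2.58]. Speed limits (rad/s): [2.79, 2.79, 3.14, 3.14, 3.14, 3.14].

### API

Orientations are given as a rotation vector (axis times angle).
In Python, from bench import read_state, read_camera, hand_in, finger_overhang gives the robot as it stands.
- The arm moves only by the tool apply_moves, never from a script. Its argument "plan" is a list that holds one entry, the list of rows, each a list of 6 numbers: the shift along the tool's x, y, z in cm, then the turn, a rotation vector about the tool's x, y, z in rad. A call has 1 to 12 rows; each row is the pose to reach, as a shift and turn from the pose commanded when the call began, along the tool's axes at that moment; what a row does not reach only later rows make up. A row lasts 1/8 s, in which the tool goes at most 62.5 mm and 10.7 degrees, less where a joint would pass 70% of its speed; a pose out of reach is approached as far as the arm can. A call with a gripper value outside its range is refused whole. "hand" is the finger opening in cm, from 0 to 8.54, set as the call begins (left out, the last holds). The fingers move at their own pace and stop on an object; "squeeze" is the grip in N (left out, the last holds). Time passes only in rows, so rows that repeat a pose let the fingers close. It gives the time, the measured TCP pose, the force, the opening and the grip force at its end, in the units of the state.
- read_state(): the state, without advancing time (a new reading comes with each control period).
- read_camera(name): name is "side" or "top"; returns a dict with "img" (384x512x3 uint8, red, green, blue), "range_z" (384x512 float32, m along the optical axis (not along the pixel's ray), 0 where there is no reading), "intrinsics" (3x3 intrinsics, pixels), "eye" and "attitude" of the camera in the world. Camera axes: x right, y up, looking along -z (the intrinsics and any distortion apply to the point x, -y, -z); pixel columns grow to the right and rows downward; lengths in m; the calibration is good to about 2 mm. A picture is of the moment at which its call begins.
- hand_in(): hands the job in; it is judged then, once.
The state is a dict: "t": time; "q": joint angles; "qd": joint speeds; "effort": joint torques, N m; "position": TCP position; "orientation": TCP orientation; "ft_force": force on the tool from outside, world axes, zero at the start; "wrist_torque": the same for the moment, N m; "finger_gap": opening from 0.0 (shut) to 1.0 (fully open); "grasp_force": force on a finger pad.
Only numpy, scipy, OpenCV 4.12 (cv2) and the standard library are available. Lean on these libraries where they do the work, as an engineer would, in place of code of your own. Each camera call takes 0.05 s, during which the arm holds its last target. There are 200 camera calls.

## Working session

There is one attempt and no reset: what is moved stays moved. The work goes in short steps, Python scripts to look and compute and a tool call to move; the robot and the scene stay as the last step left them, time stands still between calls to the robot, and variables do not carry over. Pictures are saved under pics/ and viewed, at most 10 in all, crops included, and the job is handed in when it is done.

Besides the shell and the picture viewer there is one more tool, called after ">>>" as name([rows], argument=value, ...), one row to a line, values as JSON. apply_moves: Moves the arm, as the interface text tells. Its arguments: {"type":"object","properties":{"plan":{"type":"array","items":{"type":"array","items":{"type":"array","items":{"type":"number"}}}},"hand":{"type":"number"},"squeeze":{"type":"number"}},"required":["plan"]}

```bash
mkdir -p pics; cat > h.py <<'E'
import numpy as np, cv2
from scipy.spatial.transform import Rotation as R
from bench import read_state, read_camera, hand_in, finger_overhang
def att(c):
    a=np.array(c["attitude"],float)
    if a.shape==(3,3): return a
    return R.from_rotvec(a).as_matrix() if a.size==3 else R.from_quat(a).as_matrix()
def ray(c,u,v):
    d=np.linalg.inv(c["intrinsics"])@np.array([u,v,1.0]); return att(c)@np.array([d[0],-d[1],-d[2]])
def onz(c,u,v,z):
    d=ray(c,u,v); e=np.array(c["eye"]); return e+d*(z-e[2])/d[2]
def proj(c,p):
    q=att(c).T@(np.array(p)-c["eye"]); h=c["intrinsics"]@np.array([q[0],-q[1],-q[2]]); return h[:2]/h[2]
def cloud(c):
    z=c["range_z"]; v,u=np.indices(z.shape); d=np.stack([u,v,np.ones_like(u)],-1)@np.linalg.inv(c["intrinsics"]).T
    d=d*np.array([1,-1,-1])*z[...,None]; return d@att(c).T+c["eye"]
E
python3 - <<'E'
from h import *
import pickle
s=read_state(); print({k:np.round(v,3) for k,v in s.items()}, finger_overhang)
for n in("top","side"):
    c=read_camera(n); pickle.dump(c,open(n+'.pkl','wb')); print(n,{k:c[k] for k in c if k not in('img','range_z')})
    cv2.imwrite(f'pics/{n}0.png',cv2.resize(c['img'][...,::-1],(800,600),interpolation=cv2.INTER_CUBIC))
E
```

```text
{'t': np.float64(0.0), 'q': array([-1.379,  0.218,  1.615,  0.   ,  1.311, -0.112]), 'qd': array([-0.   , -0.001,  0.001,  0.002,  0.   ,  0.001]), 'effort': array([ 1.0000e-03, -3.9684e+01, -3.0385e+01, -0.0000e+00,  1.0000e-02,
       -0.0000e+00]), 'position': array([ 0.187, -0.596,  0.255]), 'orientation': array([-3.103, -0.475,  0.   ]), 'ft_force': array([ 0.526, -0.675, -0.181]), 'wrist_torque': array([ 0.032,  0.03 , -0.028]), 'grasp_force': np.float64(0.0), 'finger_gap': np.float64(1.0)} 0.025
top {'intrinsics': array([[382.94584059,   0.        , 258.25905741],
       [  0.        , 382.94584059, 195.17097402],
       [  0.        ,   0.        ,   1.        ]]), 'eye': array([0.45195377, 0.07461782, 0.92174194]), 'attitude': array([ 0.0775192 , -0.09274402, -1.5666388 ])}
side {'intrinsics': array([[458.44990208,   0.        , 258.67325475],
       [  0.        , 458.44990208, 195.43771859],
       [  0.        ,   0.        ,   1.        ]]), 'eye': array([0.47106625, 0.74300646, 0.61471353]), 'attitude': array([ 0.08167411, -1.34552247, -2.75642564])}
```

View pics/top0.png

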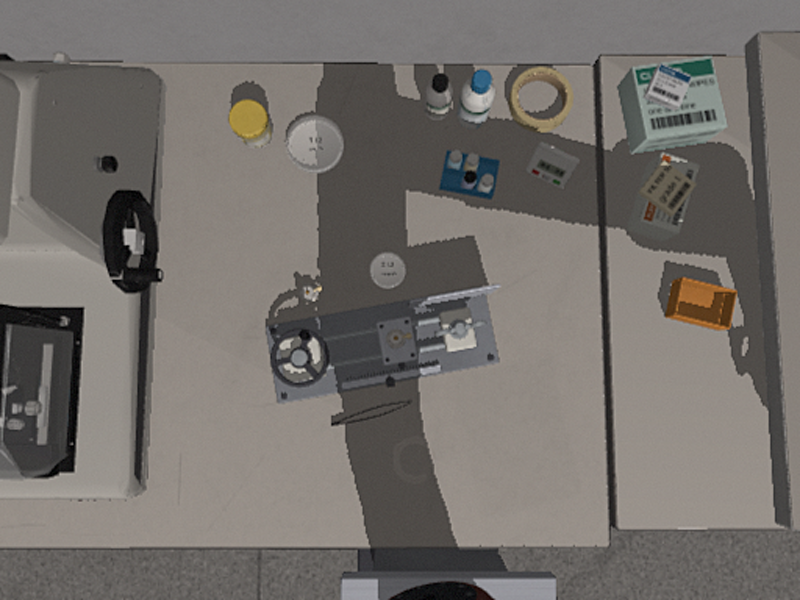

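View pics/side0.png

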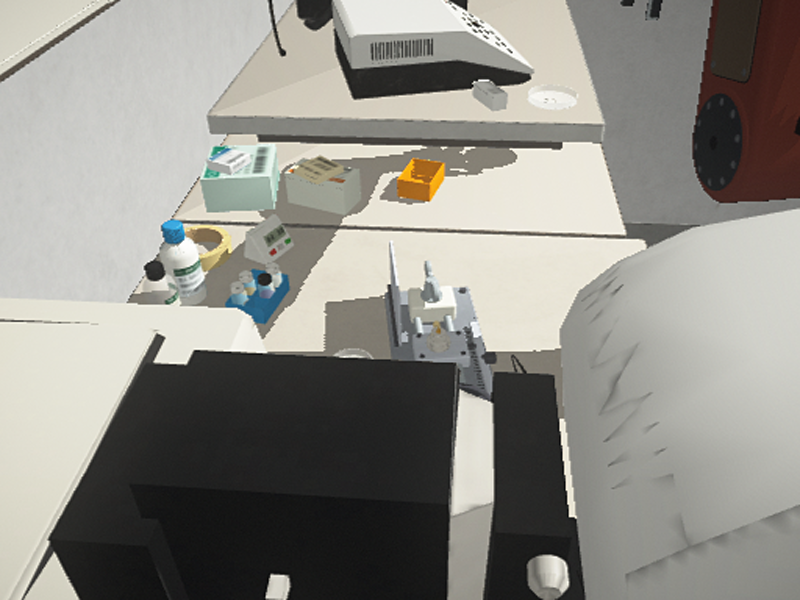

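The top view shows the slide with the handwheel at about (299,357), the peg at (305,335), the wing screw at (459,329), the guard from (415,302) to (498,288) and the index tab near (390,381). The side view shows the wing screw at (430,285) but hides the wheel. Next I'll measure with depth and a magnified crop.

```bash
python3 - <<'E'
from h import *
import pickle
c=pickle.load(open('top.pkl','rb')); P=cloud(c); im=c['img']
print('table z',np.median(P[250:260,330:370,2]),np.std(P[250:260,330:370,2]))
roi=np.zeros(P.shape[:2],bool); roi[180:262,165:325]=1
m=(roi&(P[...,2]>.008)).astype(np.uint8); 
n,l,st,ce=cv2.connectedComponentsWithStats(m); k=1+np.argmax(st[1:,4]); print(st[k])
m14=(l==k)&(P[...,2]<.02)
pts=P[m14][:,:2].astype(np.float32); r=cv2.minAreaRect(pts*1000); print('rect',r)
rr=cv2.minAreaRect(np.argwhere(0==1).astype(np.float32)) if 0 else None
# guard: z .085-.097
g=roi&(P[...,2]>.084)&(P[...,2]<.1); gp=P[g]; print('hi pts',len(gp))
for v,u in np.argwhere(g)[::6]: print(u,v,np.round(P[v,u],3),end=';')
crop=im[178:268,165:325][...,::-1]; cv2.imwrite('pics/crop0.png',cv2.resize(crop,(800,450),interpolation=cv2.INTER_CUBIC))
E
```

```text
table z 0.0007011259049699015 0.06498831716304225
[ 170  182  151   77 7309]
rect ((491.3939208984375, 97.93741607666016), (120.08570098876953, 342.66357421875), 10.591547012329102)
hi pts 142
317 182 [ 0.572 -0.062  0.093];313 183 [ 0.57  -0.054  0.089];319 183 [ 0.57  -0.066  0.091];310 184 [ 0.567 -0.046  0.093];300 185 [ 0.565 -0.025  0.093];306 185 [ 0.565 -0.037  0.095];295 186 [ 0.563 -0.014  0.092];301 186 [ 0.563 -0.027  0.094];289 187 [ 0.56  -0.     0.093];295 187 [ 0.56  -0.013  0.095];284 188 [0.558 0.01  0.092];290 188 [ 0.558 -0.003  0.091];278 189 [0.556 0.024 0.092];284 189 [0.556 0.011 0.094];273 190 [0.554 0.034 0.092];279 190 [0.554 0.021 0.094];268 191 [0.551 0.045 0.092];274 191 [0.552 0.032 0.092];263 192 [0.549 0.056 0.094];269 192 [0.549 0.043 0.092];263 193 [0.547 0.056 0.092];193 212 [0.505 0.207 0.097];197 214 [0.501 0.199 0.091];195 216 [0.496 0.202 0.099];
```

View pics/crop0.png

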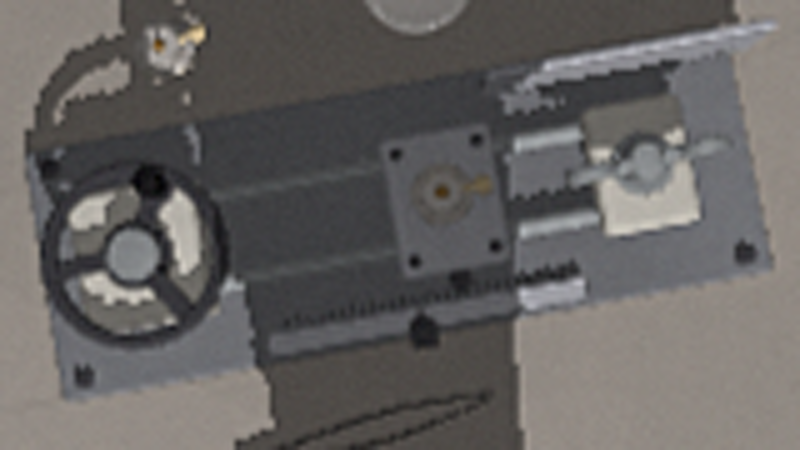

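The crop shows the wheel hub at (131,255), the peg at (150,184), the index tab at (424,330), the carriage pointer at (461,283) and the screw hub at (645,165). The base is at about (0.491, 0.098) with a yaw of about 0.185 rad. I'll move above the left wing now.

>>> apply_moves([
  [[4,-4,0,0,0,-0.12],[8,-8,0,0,0,-0.24],[12,-12,0,0,0,-0.36],[16,-16,0,0,0,-0.48],[20,-20,0,0,0,-0.6],[24.3,-24,0,0,0,-0.73],[28.3,-28,0,0,0,-0.85],[32.4,-32,0,0,0,-0.97],[36.6,-36,0,0,0,-1.09],[40.6,-40,0,0,0,-1.21],[44.7,-44,0,0,0,-1.33],[48.8,-48.2,0,0,0,-1.45]],
], hand=3.5, squeeze=40)

```text
t: 1.6
position: [0.5088, 0.0113, 0.256]
orientation: [2.004, 2.419, -0.001]
ft_force: [0.6, -0.6, 1.4]
finger_gap: 0.413
grasp_force: 0.0
```

```bash
cat >> h.py <<'E'
TH=np.deg2rad(10.7); C=np.array([.4914,.0979]); BX=np.array([np.cos(TH),np.sin(TH)]); BY=np.array([-np.sin(TH),np.cos(TH)])
def w2b(p): d=np.asarray(p)[...,:2]-C; return np.stack([d@BX,d@BY],-1)
def b2w(x,y): return C+x*BX+y*BY
def pose():
    s=read_state(); r=R.from_rotvec(s['orientation']).as_matrix(); return np.array(s['position']),r,np.arctan2(r[1,0],r[0,0])
def rel(p,yaw):  # row to reach world TCP p pointing down with tool-x yaw, from present pose
    p0,r,_=pose(); t=np.array([[np.cos(yaw),np.sin(yaw),0],[np.sin(yaw),-np.cos(yaw),0],[0,0,-1]])
    return np.round(np.r_[(r.T@(np.asarray(p)-p0))*100,R.from_matrix(r.T@t).as_rotvec()],3)
E
python3 - <<'E'
from h import *
import pickle
c=pickle.load(open('top.pkl','rb')); P=cloud(c); B=w2b(P)*1000; z=P[...,2]*1000
H=lambda u,v,zz: np.round(w2b(onz(c,u,v,zz))*1000,1)
print('wheel hub',H(165+131/5-.4,178+255/5-.4,.070),'peg',H(165+150/5-.4,178+184/5-.4,.1),'screw',H(165+645/5-.4,178+165/5-.4,.08))
print('pointer',H(165+461/5-.4,178+283/5-.4,.03),'tab',H(165+424/5-.4,178+330/5-.4,.03))
w=(abs(B[...,1]+115)<42)&(abs(B[...,0])<25)&(z>55)&(z<90)
q=B[w]; print('wing',len(q),q.mean(0),cv2.fitLine(q.astype(np.float32),cv2.DIST_HUBER,0,.01,.01).ravel(),z[w].max(), q.min(0),q.max(0))
rr=np.hypot(B[...,0],B[...,1]-118); print('hub z',np.round(z[rr<8]),'rim',np.round(np.percentile(z[(rr>36)&(rr<41)],[10,50,90])))
rim=(rr<55)&(z>60)&(z<75); (cx,cy),rad=cv2.minEnclosingCircle(B[rim].astype(np.float32)); print('rim circle',cx,cy,rad)
pg=(rr<50)&(z>90); print('peg',B[pg].mean(0),pg.sum())
bl=(abs(B[...,1]-118)<45)&(abs(B[...,0])<45)
cg=(abs(B[...,0])<40)&(abs(B[...,1]+8)<60)&(z>28)&(z<50); print('carr z',np.round(np.median(z[cg])))
print(cv2.minAreaRect(B[cg].astype(np.float32)))
g=(abs(B[...,1]+115)<70)&(z>84)&(B[...,0]>30)&(B[...,0]<65); print('guard',B[g].mean(0),np.polyfit(B[g][:,1],B[g][:,0],1))
s=read_state(); print(pose(),np.round(s['q'],2)); print(rel([*b2w(0,-.089),.12],TH+np.pi/2))
E
```

```text
wheel hub [  0.7 119.6] peg [ 27.5 101.9] screw [  -2.4 -110.8]
pointer [-38.1 -22. ] tab [-56.2  -1.2]
wing 152 [  -0.65754848 -112.83160568] [ 5.4056704e-02 -9.9853784e-01 -7.3204231e-01 -1.1268865e+02] 82.83620111805523 [  -9.85978137 -149.71162792] [  9.34758216 -76.50459883]
hub z [68. 71. 70. 69. 70. 74. 69. 69. 70. 71. 72. 73. 73. 71. 69. 70. 72. 72.
 68. 72. 70. 71. 73. 72. 70. 71. 69. 72. 70. 70. 69. 73. 70. 71. 72. 73.
 71. 70. 72. 72. 71.] rim [14. 67. 69.]
rim circle 0.4136259853839874 118.90370178222656 41.83412170410156
peg [ 27.78966939 102.78542459] 27
carr z 36.0
((-3.456348419189453, -6.422157287597656), (116.63374328613281, 72.91594696044922), 89.85240936279297)
guard [  47.3960639  -112.96004433] [8.22962036e-04 4.74890257e+01]
(array([0.50882681, 0.01133298, 0.25600201]), array([[-1.85996652e-01,  9.82550364e-01, -1.65109744e-04],
       [ 9.82550339e-01,  1.85996595e-01, -3.11525221e-04],
       [-2.75379369e-04, -2.20171283e-04, -9.99999938e-01]]), np.float64(1.7578824514447915)) [-0.12 -0.03  1.88 -0.    1.29 -0.3 ]
[-0.066 -0.102 13.6   -0.     0.     0.   ]
```

>>> apply_moves([
  [[0,-0.25,4,0,0,-0.04],[0,-0.25,8,0,0,-0.04],[0,-0.25,11,0,0,-0.04],[0,-0.25,14,0,0,-0.04],[0,-0.25,16.5,0,0,-0.04],[0,-0.25,18.2,0,0,-0.04],[0,-0.25,18.2,0,0,-0.04],[0,-0.25,18.2,0,0,-0.04]],
])

```text
t: 2.6
position: [0.5068, 0.009, 0.0751]
orientation: [1.96, 2.454, 0.001]
ft_force: [0.3, 0.2, 0.6]
finger_gap: 0.407
grasp_force: 0.0
```

>>> apply_moves([
  [[0,0,0,0,0,0],[0,0,0,0,0,0],[0,0,0,0,0,0],[0,0,0,0,0,0],[0,0,0,0,0,0],[0,0,0,0,0,0]],
], hand=0, squeeze=40)

```text
t: 3.35
position: [0.5084, 0.0094, 0.0756]
orientation: [1.958, 2.452, 0.006]
ft_force: [5.0, 1.9, -1.2]
finger_gap: 0.073
grasp_force: 40.3
```

```bash
cat >> h.py <<'E'
L=b2w(-.0005,-.113); W=b2w(.0003,.1193)
E
python3 - <<'E'
from h import *
p,r,yaw=pose(); d=w2b(p)-w2b(L); print(np.round(d*1000,1),p[2],yaw-TH-np.pi/2, read_state()['finger_gap'])
for k in range(1,12):
    a=.13*k; m=R.from_rotvec([0,0,a]).as_matrix(); q=m@np.r_[p[:2]-L,0]; print(rel([*(L+q[:2]),p[2]],yaw+a).tolist())
E
```

```text
[ 0.7 22.8] 0.07559818238701088 0.036196312079985304 0.07329631479416576
[0.001, -0.297, -0.002, 0.005, 0.001, -0.13]
[-0.037, -0.591, -0.003, 0.005, 0.002, -0.26]
[-0.112, -0.879, -0.005, 0.005, 0.002, -0.39]
[-0.224, -1.154, -0.006, 0.005, 0.002, -0.52]
[-0.371, -1.412, -0.008, 0.005, 0.003, -0.65]
[-0.55, -1.649, -0.009, 0.005, 0.003, -0.78]
[-0.758, -1.86, -0.01, 0.005, 0.003, -0.91]
[-0.992, -2.043, -0.011, 0.005, 0.004, -1.04]
[-1.248, -2.194, -0.011, 0.004, 0.004, -1.17]
[-1.521, -2.311, -0.012, 0.004, 0.004, -1.3]
[-1.806, -2.391, -0.012, 0.004, 0.005, -1.43]
```

>>> apply_moves([
  [[0,0.1,0,0,0,0],[-0.03,-0.2,0,0,0,-0.13],[-0.09,-0.49,0,0,0,-0.26],[-0.19,-0.76,0,0,0,-0.39],[-0.33,-1.03,0,0,0,-0.52],[-0.33,-1.03,0,0,0,-0.52]],
])

```text
t: 4.1
position: [0.4979, 0.0037, 0.0756]
orientation: [1.265, 2.873, 0.002]
ft_force: [1.6, 2.8, 5.6]
finger_gap: 0.075
grasp_force: 41.1
```

```bash
python3 - <<'E'
from h import *
p,r,yaw=pose(); s=read_state(); a=yaw-TH-np.pi/2; d=(w2b(p)-w2b(L))*1000; print(d,np.degrees(a),a,s['ft_force'],s['wrist_torque'])
f=R.from_rotvec([0,0,-TH]).apply(s['ft_force']); print('f base',f, 'torque z',s['wrist_torque'][2])
E
```

```text
[-10.56346045  19.23032497] 31.779036873425415 0.554648826553958 [1.55969856 2.79585035 5.64899466] [ 0.48228686 -0.28865104  0.13196488]
f base [2.05167584 2.45765438 5.64899466] torque z 0.13196487660529221
```

>>> apply_moves([
  [[-0.03,-0.34,0,0,0,-0.15],[-0.1,-0.67,0,0,0,-0.3],[-0.23,-0.99,0,0,0,-0.45],[-0.4,-1.28,0,0,0,-0.6],[-0.61,-1.55,0,0,0,-0.75],[-0.86,-1.78,0,0,0,-0.9],[-0.86,-1.78,0,0,0,-0.9],[-0.86,-1.78,0,0,0,-0.9]],
])

```text
t: 5.1
position: [0.4907, -0.015, 0.0755]
orientation: [-0.11, 3.137, -0.001]
ft_force: [2.0, 1.8, 5.8]
finger_gap: 0.076
grasp_force: 41.1
```

>>> apply_moves([
  [[0,0,0,0,0,0],[0,0,0,0,0,0],[0,0,0,0,0,0],[0,0,-4,0,0,0],[0,0,-8,0,0,0],[0,0,-12,0,0,0],[0,0,-12,0,0,0]],
], hand=3.5)

```text
t: 5.98
position: [0.492, -0.0153, 0.1982]
orientation: [-0.113, 3.132, -0.003]
ft_force: [-0.2, -0.5, -0.2]
finger_gap: 0.411
grasp_force: 0.0
```

```bash
python3 - <<'E'
from h import *
p,r,yaw=pose(); a=yaw-TH-np.pi/2; d=(w2b(p)-w2b(L))*1000; print(d,a,p,read_state()['q'])
pg=b2w(.0277+.001,.1023); ang=TH+np.pi/2
for y in (ang,ang+.6,ang-.6,0.185,ang+1.1): print(y,rel([*pg,.2],y))
E
```

```text
[-19.92937013   1.65617842] -4.827220133059552 [ 0.49199867 -0.01530092  0.19816662] [-1.73675675e-01 -1.34957195e-02  1.97913153e+00 -2.00086412e-04
  1.16807361e+00 -1.81630542e+00]
1.7575465567582897 [-2.4340e+00  2.1786e+01 -2.1000e-01  4.0000e-03  8.0000e-03  1.4560e+00]
2.35754655675829 [-2.4340e+00  2.1786e+01 -2.1000e-01  1.0000e-03  8.0000e-03  8.5600e-01]
1.1575465567582897 [-2.4340e+00  2.1786e+01 -2.1000e-01  7.0000e-03  7.0000e-03  2.0560e+00]
0.185 [-2.4340e+00  2.1786e+01 -2.1000e-01  1.1000e-02  4.0000e-03  3.0280e+00]
2.85754655675829 [-2.4340e+00  2.1786e+01 -2.1000e-01 -1.0000e-03  8.0000e-03  3.5600e-01]
```

>>> apply_moves([
  [[-0.5,4.5,0,0,0,0],[-1,9,0,0,0,0],[-1.5,13.5,0,0,0,0],[-2,18,0,0,0,0],[-2.4,21.8,0,0,0,0],[-2.4,21.8,0,0,0,0],[-2.4,21.8,3.5,0,0,0],[-2.4,21.8,7,0,0,0],[-2.4,21.8,9.6,0,0,0],[-2.4,21.8,9.6,0,0,0]],
])

```text
t: 7.22
position: [0.4945, 0.2025, 0.0948]
orientation: [0.111, -3.132, 0.003]
ft_force: [0.9, -0.7, -0.4]
finger_gap: 0.409
grasp_force: 0.0
```

```bash
python3 - <<'E'
from h import *
import pickle
p,r,yaw=pose(); d=w2b(p)*1000; print(d,p,yaw,read_state()['ft_force'])
c=read_camera('top'); pickle.dump(c,open('top1.pkl','wb')); 
cv2.imwrite('pics/c1.png',cv2.resize(c['img'][178:268,165:325][...,::-1],(800,450),interpolation=cv2.INTER_CUBIC))
P=cloud(c); B=w2b(P)*1000; z=P[...,2]*1000
w=(abs(B[...,1]+113)<45)&(abs(B[...,0])<45)&(z>56)&(z<90); q=B[w]; print('wing',len(q),q.mean(0),cv2.fitLine(q.astype(np.float32),cv2.DIST_HUBER,0,.01,.01).ravel())
E
```

```text
[ 22.46297293 102.24265756] [0.49448936 0.20253557 0.09476717] -3.070492125093997 [ 0.85829106 -0.72593419 -0.39197897]
wing 161 [  -0.90663551 -113.0965707 ] [ 9.9420923e-01 -1.0746156e-01 -9.5393139e-01 -1.1290040e+02]
```

View pics/c1.png

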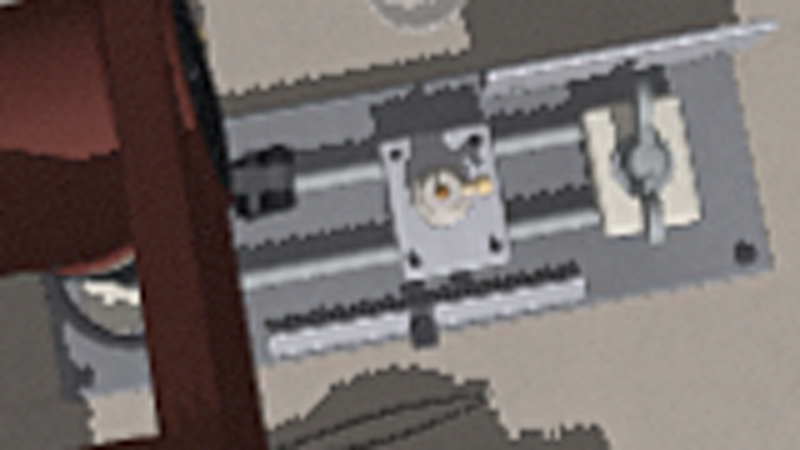

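The wing now points to the front and at the guard (about 1.46 rad), and one finger shows at (265,180). The TCP is about 6 mm too far forward of the peg and slightly low, so I'll work out the correction and measure the pointers.

```bash
python3 - <<'E'
from h import *
import pickle
p,r,yaw=pose(); print(rel([*b2w(.0285,.1023),.1],yaw), rel([*b2w(.0285,.1023),.1],3.21))
c=pickle.load(open('top1.pkl','rb'))
# rectify: base-frame ortho image at z=.03, 0.2 mm/px, x -70..-20, y -45..25
xs=np.arange(-20,-70,-.125)/1000; ys=np.arange(25,-55,-.125)/1000
Y,X=np.meshgrid(ys,xs); pw=np.stack([C[0]+X*BX[0]+Y*BY[0],C[1]+X*BX[1]+Y*BY[1],np.full_like(X,.03)],-1)
q=(pw-c['eye'])@att(c); h=np.stack([q[...,0],-q[...,1],-q[...,2]],-1)@c['intrinsics'].T
u=(h[...,0]/h[...,2]).astype(np.float32); v=(h[...,1]/h[...,2]).astype(np.float32)
o=cv2.remap(c['img'],u,v,cv2.INTER_CUBIC)
cv2.imwrite('pics/rect1.png',o[...,::-1]); print(o.shape)
E
```

```text
[-0.429  0.027 -0.333 -0.001 -0.004  0.   ] [-0.429  0.027 -0.333 -0.001 -0.004  0.003]
(400, 640, 3)
```

View pics/rect1.png

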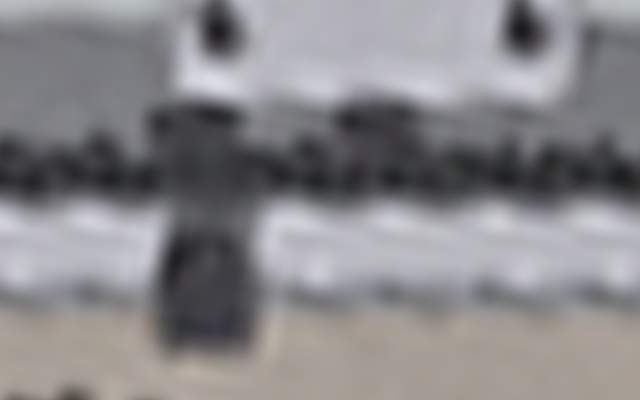

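The rectified view shows the index tab centred at column 206 (y ≈ -0.8 mm) and the carriage pointer at column 380 (y ≈ -22.4 mm). The travel is about 21.6 mm, or about 5.4 rad of wheel. I'll correct the pose and grip the peg.

>>> apply_moves([
  [[-0.43,0.03,-0.35,0,0,0],[-0.43,0.03,-0.35,0,0,0],[-0.43,0.03,-0.35,0,0,0]],
])

```text
t: 7.65
position: [0.5028, 0.2051, 0.103]
orientation: [-0.113, 3.137, 0.001]
ft_force: [0.7, 0.1, -0.2]
finger_gap: 0.406
grasp_force: 0.0
```

>>> apply_moves([
  [[0,0,0,0,0,0],[0,0,0,0,0,0],[0,0,0,0,0,0],[0,0,0,0,0,0],[0,0,0,0,0,0],[0,0,0,0,0,0]],
], hand=0, squeeze=30)

```text
t: 8.4
position: [0.5019, 0.2052, 0.1022]
orientation: [-0.113, 3.14, 0.001]
ft_force: [-2.5, 0.6, 4.9]
finger_gap: 0.124
grasp_force: 29.4
```

```bash
cat >> h.py <<'E'
def arc(c,a0,a1,n,z=None,r=.032):
    p,_,yaw=pose(); z=p[2] if z is None else z
    for a in np.linspace(a0,a1,n+1)[1:]: print(rel([*(c+r*(np.cos(a)*BX+np.sin(a)*BY)),z],yaw)[:3].tolist())
E
python3 - <<'E'
from h import *
p,r,yaw=pose(); s=read_state(); d=w2b(p)-w2b(W); print(w2b(p)*1000,p[2],d*1000,np.hypot(*d),np.arctan2(d[1],d[0]),s['finger_gap'],s['ft_force'])
W2=p[:2]-.032*(np.cos(-.555)*BX+np.sin(-.555)*BY); print(w2b(W2)*1000)
W3=W+.001*BX; d=p[:2]-W3; d=np.array([d@BX,d@BY]); a0=np.arctan2(d[1],d[0]); print(a0,np.hypot(*d)); arc(W3,a0,a0-2.5,10)
E
```

```text
[ 30.2591954  103.44114501] 0.10217601855216271 [ 29.9591954  -15.85885499] 0.033897738430388395 -0.4868498114400201 0.12353217410342267 [-2.53334404  0.64366515  4.91234139]
[  3.06238131 120.30333062]
-0.5010199743351402 0.033017242160548736
[0.485, -0.657, -0.0]
[1.035, -1.235, -0.0]
[1.712, -1.658, -0.001]
[2.472, -1.901, -0.001]
[3.268, -1.949, -0.001]
[4.052, -1.798, -0.001]
[4.773, -1.457, -0.001]
[5.388, -0.949, -0.0]
[5.859, -0.304, -0.0]
[6.155, 0.437, -0.0]
```

```bash
python3 - <<'E'
from h import *
p,r,yaw=pose(); c=p[:2]-.032*(np.cos(-.54)*BX+np.sin(-.54)*BY); print(c.tolist()); arc(c,-.54,-.54-1.5,6)
E
```

```text
[0.4719033960363127, 0.21623107474895847]
[0.417, -0.68, -0.0]
[0.99, -1.236, -0.0]
[1.682, -1.632, -0.001]
[2.451, -1.846, -0.001]
[3.249, -1.862, -0.001]
[4.026, -1.68, -0.001]
```

>>> apply_moves([
  [[0.42,-0.68,0,0,0,0],[0.99,-1.24,0,0,0,0],[1.68,-1.63,0,0,0,0],[2.45,-1.85,0,0,0,0],[3.25,-1.86,0,0,0,0],[3.25,-1.86,0,0,0,0]],
])

```text
t: 9.15
position: [0.47, 0.1839, 0.1021]
orientation: [0.114, -3.139, 0.001]
ft_force: [0.2, 1.8, 5.6]
finger_gap: 0.125
grasp_force: 29.8
```

```bash
python3 - <<'E'
from h import *
p,r,yaw=pose(); s=read_state(); c=np.array([0.4719,.2162]); d=p[:2]-c; d=np.array([d@BX,d@BY]); print(d*1000,np.hypot(*d),np.arctan2(d[1],d[0]),p[2],yaw,s['finger_gap'])
f=R.from_rotvec([0,0,-TH]).apply(s['ft_force']); print(f)
a=np.arctan2(d[1],d[0]); arc(c,a,a-2.25,9)
E
```

```text
[ -7.89031494 -31.37746573] 0.032354326222631784 -1.8171527536220526 0.10212172345071581 -3.0692177181923777 0.12529739927141909
[0.53765628 1.71661682 5.62243807]
[0.767, 0.238, 0.001]
[1.465, 0.625, 0.001]
[2.045, 1.173, 0.001]
[2.471, 1.848, 0.001]
[2.717, 2.607, 0.001]
[2.768, 3.403, 0.001]
[2.621, 4.187, 0.001]
[2.283, 4.91, 0.0]
[1.778, 5.528, -0.0]
```

>>> apply_moves([
  [[0.77,0.24,0,0,0,0],[1.47,0.63,0,0,0,0],[2.05,1.17,0,0,0,0],[2.47,1.85,0,0,0,0],[2.72,2.61,0,0,0,0],[2.77,3.4,0,0,0,0],[2.62,4.19,0,0,0,0],[2.28,4.91,0,0,0,0],[1.78,5.53,0,0,0,0],[1.78,5.53,0,0,0,0]],
])

```text
t: 10.4
position: [0.4485, 0.238, 0.1021]
orientation: [0.115, -3.139, 0.001]
ft_force: [0.8, 0.6, 6.0]
finger_gap: 0.127
grasp_force: 30.0
```

```bash
python3 - <<'E'
from h import *
import pickle
p,r,yaw=pose(); s=read_state(); c=np.array([0.4719,.2162]); d=p[:2]-c; d=np.array([d@BX,d@BY]); a=np.arctan2(d[1],d[0]); print(d*1000,np.hypot(*d),a,p[2],yaw,s['finger_gap'],s['ft_force'])
arc(c,a,a-1.5,6)
k=read_camera('top'); pickle.dump(k,open('top2.pkl','wb'))
xs=np.arange(5,-70,-.125)/1000; ys=np.arange(45,-45,-.125)/1000
Y,X=np.meshgrid(ys,xs); pw=np.stack([C[0]+X*BX[0]+Y*BY[0],C[1]+X*BX[1]+Y*BY[1],np.full_like(X,.03)],-1)
q=(pw-k['eye'])@att(k); h=np.stack([q[...,0],-q[...,1],-q[...,2]],-1)@k['intrinsics'].T
cv2.imwrite('pics/rect2.png',cv2.remap(k['img'],(h[...,0]/h[...,2]).astype(np.float32),(h[...,1]/h[...,2]).astype(np.float32),cv2.INTER_CUBIC)[...,::-1])
E
```

```text
[-18.9135871   25.75519762] 0.031953935302722364 2.204212469525587 0.10210851981236772 -3.0686554048015724 0.12689227343885726 [0.79694288 0.58501476 6.0143836 ]
[-0.645, 0.468, -0.001]
[-1.389, 0.759, -0.002]
[-2.18, 0.856, -0.002]
[-2.972, 0.754, -0.003]
[-3.714, 0.46, -0.003]
[-4.359, -0.009, -0.004]
```

View pics/rect2.png

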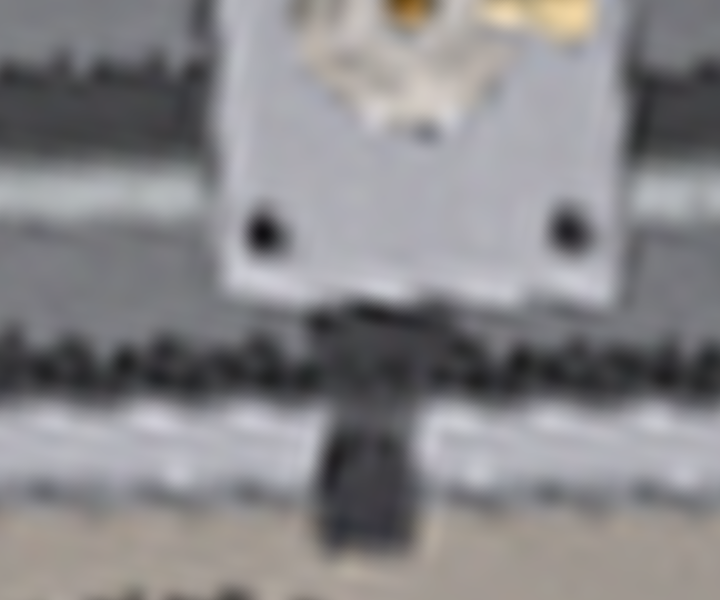

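The tab is centred at column 367 and the carriage at 418–422, so about 6.8 mm (1.7 rad) remains.

>>> apply_moves([
  [[-0.65,0.47,0,0,0,0],[-1.39,0.76,0,0,0,0],[-2.18,0.86,0,0,0,0],[-2.97,0.75,0,0,0,0],[-3.71,0.46,0,0,0,0],[-4.36,-0.01,0,0,0,0],[-4.77,-0.49,0,0,0,0],[-4.77,-0.49,0,0,0,0],[-4.77,-0.49,0,0,0,0],[-4.77,-0.49,0,0,0,0]],
])

```text
t: 11.7
position: [0.4966, 0.2361, 0.1021]
orientation: [0.114, -3.139, 0.002]
ft_force: [0.4, 0.4, 5.3]
finger_gap: 0.126
grasp_force: 30.1
```

```bash
cat >> h.py <<'E'
def rect(k,x1,x0,y1,y0,z,s=.125):
    xs=np.arange(x1,x0,-s)/1000; ys=np.arange(y1,y0,-s)/1000
    Y,X=np.meshgrid(ys,xs); pw=np.stack([C[0]+X*BX[0]+Y*BY[0],C[1]+X*BX[1]+Y*BY[1],np.full_like(X,z)],-1)
    q=(pw-k['eye'])@att(k); h=np.stack([q[...,0],-q[...,1],-q[...,2]],-1)@k['intrinsics'].T
    return cv2.remap(k['img'],(h[...,0]/h[...,2]).astype(np.float32),(h[...,1]/h[...,2]).astype(np.float32),cv2.INTER_CUBIC)
E
python3 - <<'E'
from h import *
import pickle
p,r,yaw=pose(); s=read_state(); c=np.array([0.4719,.2162]); d=p[:2]-c; d=np.array([d@BX,d@BY]); a=np.arctan2(d[1],d[0]); print(d*1000,np.hypot(*d),a,p[2],yaw,s['finger_gap'],s['ft_force'])
k=read_camera('top'); k2=read_camera('side'); pickle.dump((k,k2),open('top3.pkl','wb'))
a=rect(k,5,-70,45,-45,.03); b=rect(k2,5,-70,45,-45,.03)
cv2.imwrite('pics/rect3.png',cv2.resize(np.vstack([a,b])[...,::-1],None,fx=.5,fy=.5) if 0 else cv2.resize(np.vstack([a[150:450],b[150:450]])[...,::-1],(720,600)))
E
```

```text
[27.95818543 14.93142083] 0.031695543227873935 0.49052491223725053 0.10214425952132125 -3.068889805964123 0.12607117927998115 [0.36923985 0.38605238 5.32017174]
```

View pics/rect3.png

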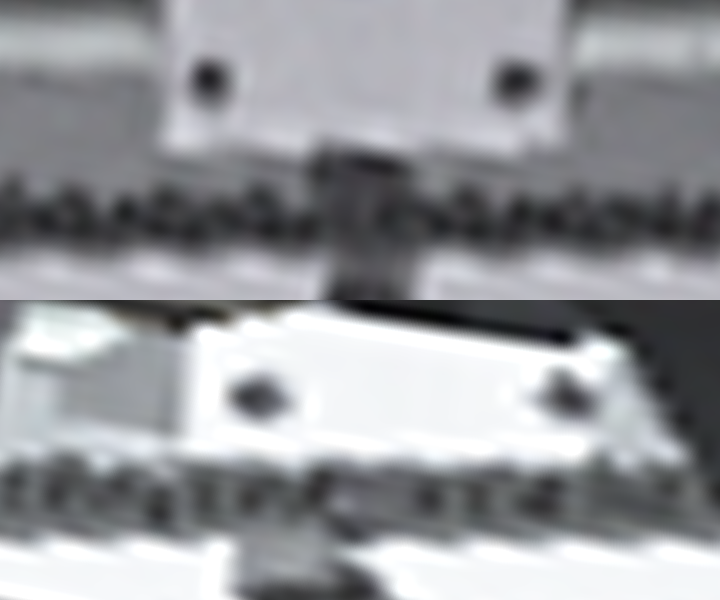

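The top view shows the carriage body at columns 165–567 (centre 366) and the tab at about 367–370, so they are aligned within about 0.5 mm. The side half is consistent with that. I'll release, lift and go back to the front wing.

>>> apply_moves([
  [[0,0,0,0,0,0],[0,0,0,0,0,0],[0,0,0,0,0,0],[0,0,-4,0,0,0],[0,0,-8,0,0,0],[0.5,-5,-10,0,0,0],[1,-10,-10,0,0,0],[1.5,-15,-10,0,0,0],[2,-20,-10,0,0,0],[2.4,-25,-10,0,0,0],[2.4,-25,-10,0,0,0],[2.4,-25,-10,0,0,0]],
], hand=3.5)

```text
t: 13.3
position: [0.4907, -0.0143, 0.2014]
orientation: [0.112, -3.139, -0.001]
ft_force: [-0.8, -0.1, -0.2]
finger_gap: 0.409
grasp_force: 0.0
```

```bash
python3 - <<'E'
from h import *
p,r,yaw=pose(); print(p,yaw,rel([.4907,-.015,.0755],3.213))
E
```

```text
[ 0.49072466 -0.01432147  0.20143846] -3.070161456943061 [-3.0000e-03 -7.8000e-02  1.2594e+01  1.0000e-03 -1.0000e-03  0.0000e+00]
```

>>> apply_moves([
  [[0,-0.08,4,0,0,0],[0,-0.08,8,0,0,0],[0,-0.08,11,0,0,0],[0,-0.08,12.6,0,0,0],[0,-0.08,12.6,0,0,0]],
])

```text
t: 13.92
position: [0.4902, -0.0143, 0.0747]
orientation: [0.116, -3.137, -0.001]
ft_force: [-0.2, -0.8, -0.1]
finger_gap: 0.407
grasp_force: 0.0
```

>>> apply_moves([
  [[0,0,0,0,0,0],[0,0,0,0,0,0],[0,0,0,0,0,0],[0,0,0,0,0,0],[0,0,0,0,0,0],[0,0,0,0,0,0]],
], hand=0, squeeze=50)

```text
t: 14.68
position: [0.4925, -0.015, 0.0774]
orientation: [-0.113, 3.137, 0.001]
ft_force: [0.5, 3.8, 6.5]
finger_gap: 0.07
grasp_force: 51.1
```

```bash
python3 - <<'E'
from h import *
L2=L+.0014*BX-.0001*BY
p,r,yaw=pose(); s=read_state(); a=yaw%(2*np.pi)-TH-np.pi/2; d=p[:2]-L2; print(d@BX*1000,d@BY*1000,p[2],a,s['finger_gap'],s['ft_force'])
for k in range(1,12):
    b=-.14*k; q=R.from_rotvec([0,0,b]).apply(np.r_[d,0]); print(rel([*(L2+q[:2]),p[2]],yaw+b).tolist())
E
```

```text
-20.755744132354227 2.0044087761619926 0.07741344232032409 1.4560273229825205 0.06981703933610263 [0.52089595 3.82160485 6.47658541]
[-0.015, 0.291, 0.0, 0.001, 0.003, 0.14]
[-0.071, 0.578, 0.001, 0.001, 0.003, 0.28]
[-0.165, 0.853, 0.001, 0.001, 0.003, 0.42]
[-0.298, 1.113, 0.002, 0.001, 0.003, 0.56]
[-0.465, 1.352, 0.002, 0.002, 0.003, 0.7]
[-0.665, 1.565, 0.003, 0.002, 0.003, 0.84]
[-0.892, 1.749, 0.004, 0.002, 0.002, 0.98]
[-1.142, 1.898, 0.005, 0.002, 0.002, 1.12]
[-1.411, 2.012, 0.005, 0.002, 0.002, 1.26]
[-1.693, 2.087, 0.006, 0.003, 0.002, 1.4]
[-1.982, 2.121, 0.007, 0.003, 0.002, 1.54]
```

>>> apply_moves([
  [[-0.02,0.29,0,0,0,0.14],[-0.07,0.58,0,0,0,0.28],[-0.17,0.85,0,0,0,0.42],[-0.3,1.11,0,0,0,0.56],[-0.47,1.35,0,0,0,0.7],[-0.67,1.57,0,0,0,0.84],[-0.89,1.75,0,0,0,0.98],[-1.14,1.9,0,0,0,1.12],[-1.41,2.01,0,0,0,1.26],[-1.41,2.01,0,0,0,1.26],[-1.41,2.01,0,0,0,1.26]],
])

```text
t: 16.05
position: [0.5058, 0.0065, 0.0775]
orientation: [1.758, 2.6, 0.006]
ft_force: [1.3, 5.5, 4.6]
finger_gap: 0.071
grasp_force: 51.0
```

```bash
python3 - <<'E'
from h import *
L2=L+.0014*BX-.0001*BY
p,r,yaw=pose(); s=read_state(); a=yaw%(2*np.pi)-TH-np.pi/2; d=p[:2]-L2; print(d@BX*1000,d@BY*1000,p[2],a,s['finger_gap'],s['ft_force'],s['wrist_torque'])
for b in (-.08,-.16,-.22,-.28):
    q=R.from_rotvec([0,0,b]).apply(np.r_[d,0]); print(rel([*(L2+q[:2]),p[2]],yaw+b).tolist())
E
```

```text
-3.769448102130619 20.61813747935425 0.07747940238736725 0.19528990102417776 0.07110921740075929 [1.26893204 5.47742405 4.55223118] [ 0.79488765 -0.09561147  0.02873785]
[-0.009, 0.167, 0.001, 0.005, -0.0, 0.08]
[-0.032, 0.334, 0.002, 0.005, -0.0, 0.16]
[-0.057, 0.457, 0.002, 0.005, -0.0, 0.22]
[-0.09, 0.578, 0.003, 0.005, -0.001, 0.28]
```

>>> apply_moves([
  [[-0.01,0.17,0,0,0,0.08],[-0.03,0.33,0,0,0,0.16],[-0.06,0.46,0,0,0,0.22],[-0.06,0.52,0,0,0,0.24],[-0.06,0.52,0,0,0,0.24],[-0.06,0.52,0,0,0,0.24]],
])

```text
t: 16.8
position: [0.5101, 0.0078, 0.0774]
orientation: [2.053, 2.376, 0.004]
ft_force: [-0.3, 4.7, 6.4]
finger_gap: 0.073
grasp_force: 55.4
```

```bash
python3 - <<'E'
from h import *
L2=L+.0014*BX-.0001*BY
p,r,yaw=pose(); s=read_state(); a=yaw%(2*np.pi)-TH-np.pi/2; d=p[:2]-L2; print(d@BX*1000,d@BY*1000,p[2],a,s['finger_gap'],s['ft_force'],s['wrist_torque'])
E
```

```text
0.7198368185052543 21.074226735078632 0.07744860737660238 -0.04120154928493802 0.07309126947781795 [-0.25844008  4.71255421  6.36483961] [ 0.79629859 -0.00596946  0.66399935]
```

The wrist torque rose to 0.66 N m, so the screw is against its stop. I'll release, retreat and check.

>>> apply_moves([
  [[0,0,0,0,0,0],[0,0,0,0,0,0],[0,0,0,0,0,0],[0,0,-4,0,0,0],[0,0,-8,0,0,0],[0,0,-12,0,0,0],[-5,0,-15,0,0,0],[-10,0,-15,0,0,0],[-15,0,-15,0,0,0],[-20,0,-15,0,0,0],[-25,0,-15,0,0,0],[-25,0,-15,0,0,0]],
], hand=3.5)

```text
t: 18.3
position: [0.5443, -0.244, 0.2255]
orientation: [2.062, 2.369, -0.001]
ft_force: [0.4, 0.5, 0.1]
finger_gap: 0.409
grasp_force: 0.0
```

```bash
python3 - <<'E'
from h import *
s=read_state(); print(s['position'],s['t'],s['ft_force'])
c=read_camera('top'); P=cloud(c); B=w2b(P)*1000; z=P[...,2]*1000
w=(abs(B[...,1]+113)<42)&(abs(B[...,0])<25)&(z>55)&(z<90); q=B[w]; print('wing',len(q),q.mean(0),cv2.fitLine(q.astype(np.float32),cv2.DIST_HUBER,0,.01,.01).ravel())
a=rect(c,5,-70,45,-45,.03); b=cv2.resize(c['img'][178:268,165:325],(720,405),interpolation=cv2.INTER_CUBIC)
cv2.imwrite('pics/end.png',cv2.resize(np.vstack([a[150:500],b])[...,::-1],None,fx=.78,fy=.78))
E
```

```text
[ 0.54429345 -0.24396392  0.22553503] 18.3 [0.39942473 0.51397113 0.09149554]
wing 152 [  -0.72000008 -112.69973561] [ 5.5811871e-03  9.9998444e-01 -8.1415290e-01 -1.1254931e+02]
```

View pics/end.png

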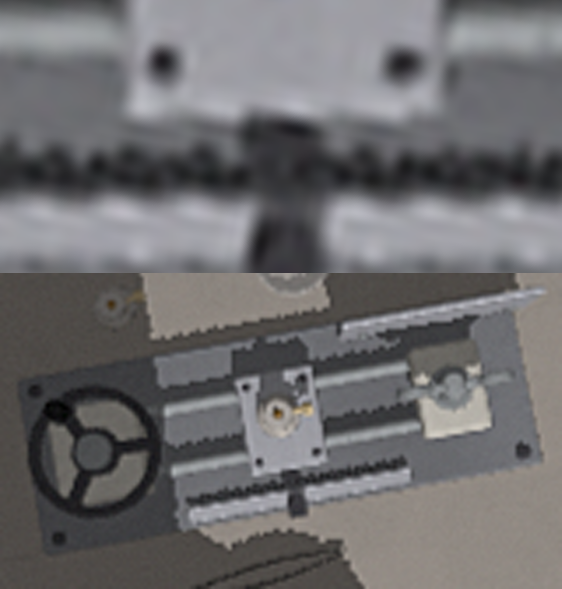

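The wing screw is parallel to the guard (angle ≈ 0), the carriage is centred at column 286 and the tab at about 288, and the peg and loose items are clear. I'll hand in.

```bash
python3 -c "from bench import hand_in; print(hand_in())"
```

```text
the job is handed in; nothing more can be done
None
```

The job is handed in: I loosened the wing screw to about 1.46 rad, set the carriage pointer within about 0.5 mm of the index pointer by my camera measurements, and turned the screw back to its stop; no verdict was returned.

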